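# Build up two spindle stands

### The arm

A 6-joint arm with a two-finger parallel gripper is mounted at the origin on a cart in front of the work surface, level with it; the furniture and walls round the work are solid. World frame = base frame: x ahead of the robot, y to its left, z up, the work surface at z = 0. Lengths are in mm, angles in degrees, forces in N, time in s.
With the tool pointing down it reaches from about 350 to 850 mm from the base axis. Payload 8.1 kg.
Tool frame: the origin (TCP) lies between the finger pads; the fingertips stand 22 mm ahead of it and the grasp point (between the pads) lies 3 mm ahead of it; z points along the fingers, y is the direction in which the jaws open and shut (so a half turn about z gives the same grasp; the last joint's range is limited). The gripper opens to 85 mm and grips with 20 to 120 N. Pads are 22 mm wide; open, the fingers measure 114 mm over their backs; the gripper's body (76 mm by 85 mm) begins 54 mm behind the grasp point. The pads swing forward as they close: fully open they stand 13 mm farther back than shut.
Start: joints at [70.852, 7.471, 85.268, -0, 87.261, -4.893], TCP at [147.722, 581.536, 253.292] pointing down, gripper open.
Joint ranges: [-169.43, 169.43], [-51.17, 129.36], [1.28, 143.12], [-76.62, 256.62], [0, 156.53], [-152.29, 152.29]. Speed limits (degrees/s): [136.94, 136.94, 159.86, 180, 180, 180].

### API

Orientations are given as [roll, pitch, yaw] about the fixed x, y, z axes, in that order (R = Rz(yaw) Ry(pitch) Rx(roll)).
In Python, from bench import r gives the robot as it stands.
- The arm moves only by the tool drive_tool, never from a script. Its argument "moves" is a list of rows, each a list of 2 entries, a list of its own where there are three numbers: the shift along the world's x, y, z in mm, then the turn about the world's z in degrees. A call has exactly 8 rows; each row is the pose to reach, as a shift and turn from the pose commanded when the call began; what a row does not reach only later rows make up. A row lasts 1/12 s, in which the tool goes at most 41.7 mm and 7.16 degrees, less where a joint would pass 70% of its speed; a pose out of reach is approached as far as the arm can. A call with a gripper value outside its range is refused whole. "fingers" is the finger opening in mm, from 0 to 85.4, set as the call begins (left out, the last holds). The fingers move at their own pace and stop on an object; "squeeze" is the grip in N (left out, the last holds). Time passes only in rows, so rows that repeat a pose let the fingers close, or fill a call up. It gives the time, the measured TCP pose, the force and the opening at its end, in the units of the state.
- r.sense(): the state, without advancing time (a new reading comes with each control period).
- r.snapshot(name): name is "side" or "top"; returns a dict with "pixels" (400x640x3 uint8, red, green, blue), "camera_matrix" (3x3 intrinsics, pixels), "xyz" and "orientation" of the camera in the world. Camera axes: x right, y down, z forward; pixel columns grow to the right and rows downward; lengths in mm; the calibration is good to about 2 mm. A picture is of the moment at which its call begins. There is no depth.
- r.hand_in(): hands the job in, once; it reports no verdict.
The state is a dict: "time": time; "joint_pos": joint angles; "qd": joint speeds; "joint_efforts": joint torques, N m; "tool_pos": TCP position; "tcp_rot": TCP orientation; "ft_force": force on the tool from outside, world axes, zero at the start; "wrist_torque": the same for the moment, N m; "finger_gap": finger opening in mm.
Only numpy, scipy, OpenCV 4.12 (cv2) and the standard library are available. Lean on these libraries where they do the work, as an engineer would, in place of code of your own. Each camera call takes 0.05 s, during which the arm holds its last target.

### The job

Build up the two spindle stands, each part threaded onto its upright spindle and resting flat on the one below (the first on the plate). On the square stand with the tall spindle put the large gear at the bottom, then the narrow sleeve, then the small gear on top, both gears with their hubs upward; on the round stand with the short spindle put the grooved pulley, then the broad flat collar on top of it. Leave the wrench and the marker lying among the parts where they are.

Things in the scene. Friction and masses are not known exactly. Their poses are not given: they have to be found in the camera images.
- large_gear: The larger of two steel spur gears: toothed disc 64 mm across the teeth and 12 mm thick, with a plain round hub 34 mm in diameter standing 10 mm above it (22 mm high in all), hub up. Bore 18 mm right through. Origin: centre of the underside; z up along the bore. Steel, loose, lies flat on the riser at the start, bore upright.
- small_gear: The smaller steel spur gear: toothed disc 46 mm across the teeth and 10 mm thick, with a plain round hub 28 mm in diameter standing 10 mm above it (20 mm high in all), hub up. Bore 18 mm right through. Origin: centre of the underside; z up along the bore. Steel, loose, lies flat on the riser at the start, bore upright.
- sleeve: Narrow plain steel sleeve (spacer), 26 mm outside diameter, 20 mm high; no teeth or groove. Bore 18 mm right through. Origin: centre of the underside; z up along the bore. Steel, loose, lies flat on the riser at the start, bore upright.
- collar: Broad flat plain steel collar, 36 mm outside diameter, 12 mm high; no teeth or groove, a tiny dark set screw in its side. Bore 18 mm right through. Origin: centre of the underside; z up along the bore. Steel, loose, lies flat on the riser at the start, bore upright.
- pulley: Grooved steel pulley without teeth: two rims 56 mm in diameter and 4 mm thick, between them a groove 12 mm wide and 44 mm in diameter; 20 mm high in all, alike on both sides. Bore 18 mm right through. Origin: centre of the underside; z up along the bore. Steel, loose, lies flat on the riser at the start, bore upright.
- square_stand: Aluminium plate 90 x 90 mm, 8 mm thick, fixed to the riser, four bolt heads (2 mm high) at its corners, 38 mm out in x and y; from its middle rises a steel spindle 12 mm in diameter, its tip 64 mm above the riser, the last 10 mm tapering to 5 mm. Origin: centre of the plate's underside, on the riser's top, on the spindle's axis; z up.
- round_stand: Aluminium disc 90 mm in diameter, 8 mm thick, fixed to the riser, three bolt heads (2 mm high) 38 mm out; from its middle rises a steel spindle 12 mm in diameter, its tip 42 mm above the riser, the last 10 mm tapering to 5 mm. Origin: centre of the disc's underside, on the riser's top, on the spindle's axis; z up.
- riser: Low plywood riser 300 x 570 x 70 mm, fixed on the worktop; all the parts, stands and bystanders listed here stand on its flat top, 70 mm above the worktop. Origin: centre of its underside, on the worktop.
- wrench: Bystander: small combination wrench 144 x 20 x 7 mm lying flat on the riser, long axis along its x, origin at its middle. Not to be moved.
- marker: Bystander: marker pen 133 x 16 x 18 mm lying flat on the riser, long axis along its x, origin at its middle. Not to be moved.

How it is judged:
By the outcome, as a careful person would: the job done as asked, in the order asked, and still so for the second after the job is handed in, with the robot touching nothing.
It also fails if it takes over 99 s, if anything falls off the work surface, if the arm or the gripper's body presses on something with over 40 N, if the wrist force passes 120 N, or if a joint passes its speed limit or range.

## Working session

There is one attempt and no reset: what is moved stays moved. The work goes in short steps, Python scripts to look and compute and a tool call to move; the robot and the scene stay as the last step left them, time stands still between calls to the robot, and variables do not carry over. Pictures are saved under pics/ and viewed, and the job is handed in when it is done.

Besides the shell and the picture viewer there is one more tool, called after "Emit:" as name([rows], argument=value, ...), one row to a line, values as JSON. drive_tool: Moves the arm, as the interface text tells. Its arguments: {"type":"object","properties":{"moves":{"type":"array","items":{"type":"array"}},"fingers":{"type":"number"},"squeeze":{"type":"number"}},"required":["moves"]}

```bash
mkdir -p pics; ls
cat > h.py <<'E'
from bench import r
import numpy as np, cv2
from scipy.spatial.transform import Rotation as R
def snap(name,fn):
    s=r.snapshot(name); cv2.imwrite('pics/'+fn,cv2.cvtColor(np.asarray(s['pixels']),cv2.COLOR_RGB2BGR)); 
    import pickle; pickle.dump(s,open('pics/'+fn[:-4]+'.pkl','wb')); return s
def camR(s):
    o=np.array(s['orientation'],float)
    return o if o.shape==(3,3) else R.from_euler('xyz',o,degrees=True).as_matrix()
def unproj(s,uv,z):
    d=camR(s)@np.linalg.inv(s['camera_matrix'])@np.array([uv[0],uv[1],1.]); c=np.array(s['xyz'])
    return c+d*(z-c[2])/d[2]
def proj(s,p):
    q=np.array(s['camera_matrix'])@(camR(s).T@(np.array(p)-np.array(s['xyz']))); return q[:2]/q[2]
E
python3 - <<'E'
from h import *
for n in('top','side'):
    s=snap(n,n+'0.png'); print(n,s['xyz'],s['orientation'],s['camera_matrix'])
print(r.sense())
E
```

```text
pics
top [356.08675647 170.30968574 916.40796786] [-169.68971082    0.89040632  -90.52893751] [[375.19666113   0.         318.90464824]
 [  0.         375.19666113 206.22806198]
 [  0.           0.           1.        ]]
side [  94.29738766 -414.46992787  692.78441804] [-130.60696282   -0.4571782   -34.03967117] [[477.39171892   0.         321.17668159]
 [  0.         477.39171892 199.20522155]
 [  0.           0.           1.        ]]
{'time': 0.1, 'joint_pos': array([ 7.08502135e+01,  7.51131778e+00,  8.53238146e+01, -1.28717658e-03,
        8.72593039e+01, -4.89419400e+00]), 'qd': array([-0.00825676, -0.08187978, -0.22398905, -0.00834972,  0.09976516,
        0.04717708]), 'joint_efforts': array([ 8.56979314e-04, -5.70950782e+01, -5.01940405e+01, -2.60245597e-04,
        8.16624379e-03, -4.63471480e-06]), 'tool_pos': array([147.59784609, 581.09792928, 252.33625554]), 'tcp_rot': array([-1.79905798e+02, -6.77600248e-03,  1.65744465e+02]), 'ft_force': array([ 0.53486961, -0.70180966,  0.24380088]), 'wrist_torque': array([0.01693651, 0.02514204, 0.06583361]), 'finger_gap': 85.39863435989216}
```

View pics/top0.png

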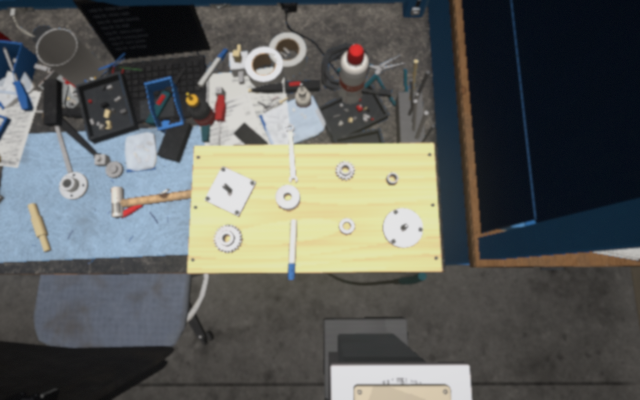

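View pics/side0.png

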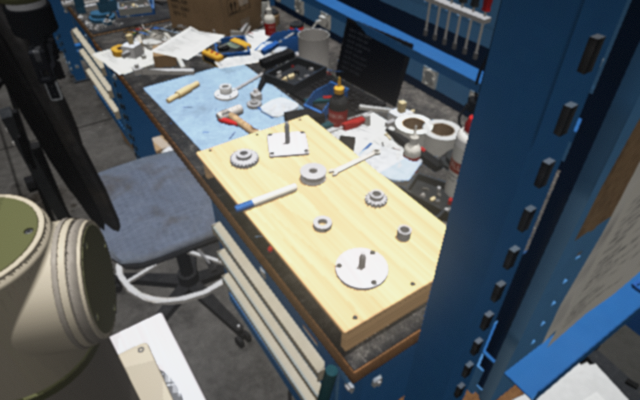

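Top view: square stand ~(230,190), large gear (228,238), pulley (288,198), small gear (345,171), sleeve (392,179), collar (347,227), round stand (403,228). Wrench ~(292,155), marker ~(292,250). I'll enlarge.

Run:
```python
from h import *
a=cv2.imread('pics/top0.png'); b=cv2.imread('pics/side0.png')
def crop(im,x,y,w,h,k,fn):
    c=cv2.resize(im[y:y+h,x:x+w],None,fx=k,fy=k,interpolation=cv2.INTER_CUBIC)
    for i in range(0,w,10): cv2.putText(c,str(x+i),(i*k,8),0,.3,(0,0,255)); cv2.line(c,(i*k,10),(i*k,14),(0,0,255))
    for i in range(0,h,10): cv2.putText(c,str(y+i),(0,i*k+3),0,.3,(0,0,255)); cv2.line(c,(20,i*k),(26,i*k),(0,0,255))
    cv2.imwrite('pics/'+fn,c)
crop(a,190,140,125,120,6,'t1.png');crop(a,320,140,125,120,6,'t2.png')
crop(b,200,110,130,100,6,'s1.png');crop(b,300,180,130,100,6,'s2.png')
```

```text
(no output)
```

View pics/t1.png

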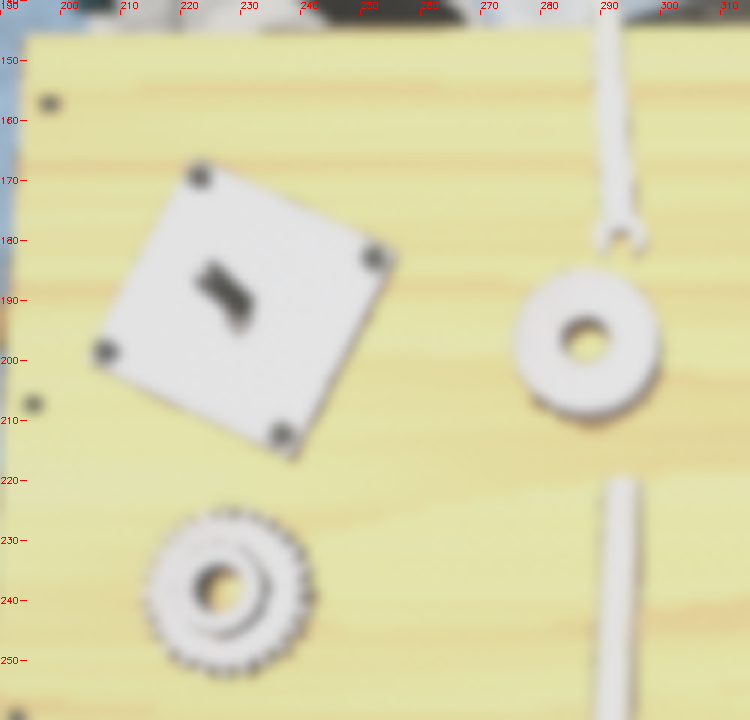

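View pics/t2.png

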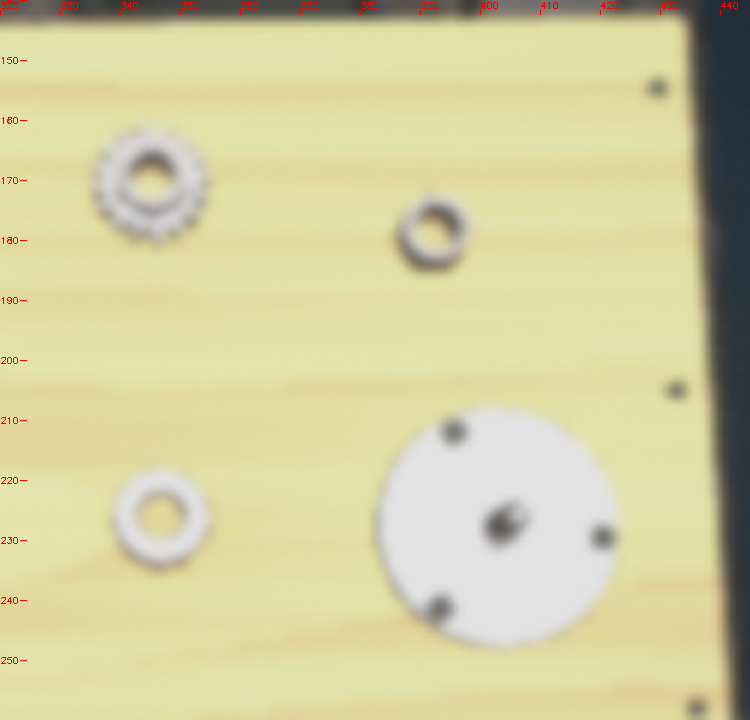

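View pics/s1.png

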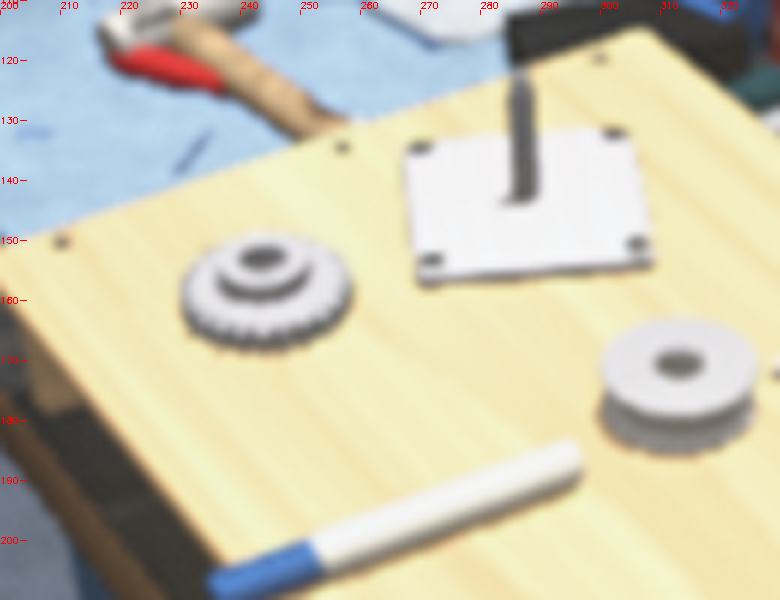

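View pics/s2.png

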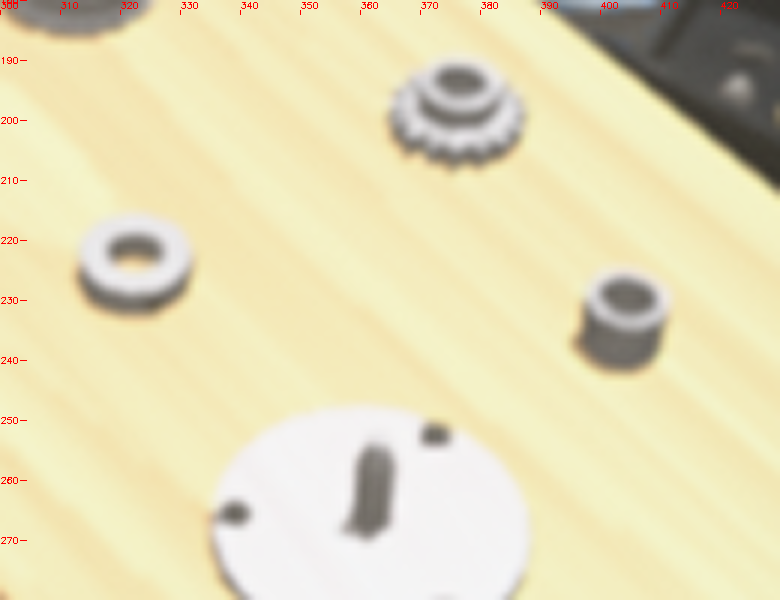

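Run:
```python
from h import *
import pickle
T=pickle.load(open('pics/top0.pkl','rb'));S=pickle.load(open('pics/side0.pkl','rb'))
def u(s,o,c,z): return unproj(s,[(c[0]+.5)/6-.5+o[0],(c[1]+.5)/6-.5+o[1]],z)[:2].round(1)
t1,t2,s1,s2=(190,140),(320,140),(200,110),(300,180)
for n,p in dict(sq=[u(T,t1,c,80) for c in((199,177),(373,258),(106,352),(281,434))],
 sqS=[u(S,s1,c,80) for c in((420,148),(614,133),(432,260),(637,244))]).items(): print(n,p,np.mean(p,0))
print('sqtip S',u(S,s1,(521,75),134))
for n,a in dict(lg=[(T,t1,(230,592),82),(T,t1,(218,587),92),(S,s1,(263,258),92)],
 pul=[(T,t1,(586,340),90),(S,s1,(679,366),90)],
 sg=[(T,t2,(151,184),80),(T,t2,(152,177),90),(S,s2,(460,82),90)],
 sl=[(T,t2,(436,228),90),(S,s2,(628,297),90)],
 col=[(T,t2,(161,516),82),(S,s2,(135,250),82)],
 rnd=[(T,t2,(497.5,527),78),(S,s2,(376,447),112)]).items(): print(n,[u(*x) for x in a])
p=[u(T,t2,c,80) for c in((454,432),(602,537),(440,608))];print(p,np.mean(p,0))
for w in[(T,[(292,138),(292,180)]),(T,[(293,220),(291,278)])]: print([unproj(w[0],q,75)[:2].round() for q in w[1]])
print([unproj(T,q,70)[:2].round() for q in((194,143),(435,143),(441,271),(188,272))])
```

```text
sq [array([598.5, 403.9]), array([565.5, 335.8]), array([530., 437.]), array([497.5, 369.1])] [547.875 386.45 ]
sqS [array([528.5, 435.3]), array([597.5, 402.9]), array([495. , 366.8]), array([563.9, 333.7])] [546.225 384.675]
sqtip S [545.5 383. ]
lg [array([437.7, 385.9]), array([438.6, 387.8]), array([436.7, 386.3])]
pul [array([530.3, 252.9]), array([528.6, 251.2])]
sg [array([591.9, 121.6]), array([591.8, 121.7]), array([592.5, 120.5])]
sl [array([570.4,  15.1]), array([570.8,  13.5])]
col [array([463.3, 120.7]), array([463.2, 119.9])]
rnd [array([458.2,  -4.9]), array([456. ,  -8.4])]
[array([494.,  10.]), array([453.8, -43.1]), array([428.1,  18.2])] [458.63333333  -4.96666667]
[array([674., 244.]), array([572., 244.])]
[array([478., 241.]), array([349., 245.])]
[array([667., 478.]), array([658., -93.]), array([361., -87.]), array([364., 476.])]
```

Emit:
drive_tool([
  [[36,-24,0],0],
  [[72,-49,0],0],
  [[109,-73,0],0],
  [[145,-98,0],0],
  [[181,-122,0],0],
  [[217,-146,-15],0],
  [[254,-171,-30],0],
  [[290,-195,-50],0],
], fingers=50, squeeze=40)

```text
time: 0.77
tool_pos: [420.5, 398.1, 213.3]
tcp_rot: [179.9, 0.1, 165.7]
ft_force: [-0.1, 0.4, 0.2]
finger_gap: 49.7
```

Emit:
drive_tool([
  [[0,0,-20],0],
  [[0,0,-40],0],
  [[0,0,-60],0],
  [[0,0,-80],0],
  [[0,0,-85],0],
  [[0,0,-85],0],
  [[0,0,-85],0],
  [[0,0,-85],0],
])

```text
time: 1.43
tool_pos: [419.3, 400.0, 129.7]
tcp_rot: [179.9, 0.1, 165.8]
ft_force: [-0.2, 0.2, 0.3]
finger_gap: 50.0
```

```bash
cat >> h.py <<'E'
def crop(fn,x,y,w,h,k,out):
    im=cv2.imread('pics/'+fn)
    c=cv2.resize(im[y:y+h,x:x+w],None,fx=k,fy=k,interpolation=cv2.INTER_CUBIC)
    for i in range(0,w,10): cv2.putText(c,str(x+i),(i*k,8),0,.3,(0,0,255)); cv2.line(c,(i*k,10),(i*k,14),(0,0,255))
    for i in range(0,h,10): cv2.putText(c,str(y+i),(0,i*k+3),0,.3,(0,0,255)); cv2.line(c,(20,i*k),(26,i*k),(0,0,255))
    cv2.imwrite('pics/'+out,c)
E
python3 - <<'E'
from h import *
s=r.sense();print(s['tool_pos'],s['ft_force'])
snap('side','a1.png');crop('a1.png',190,60,130,120,6,'a1c.png')
E
```

```text
[419.29882602 400.03753774 129.65543589] [-0.16426089  0.15784169  0.25581749]
```

View pics/a1c.png

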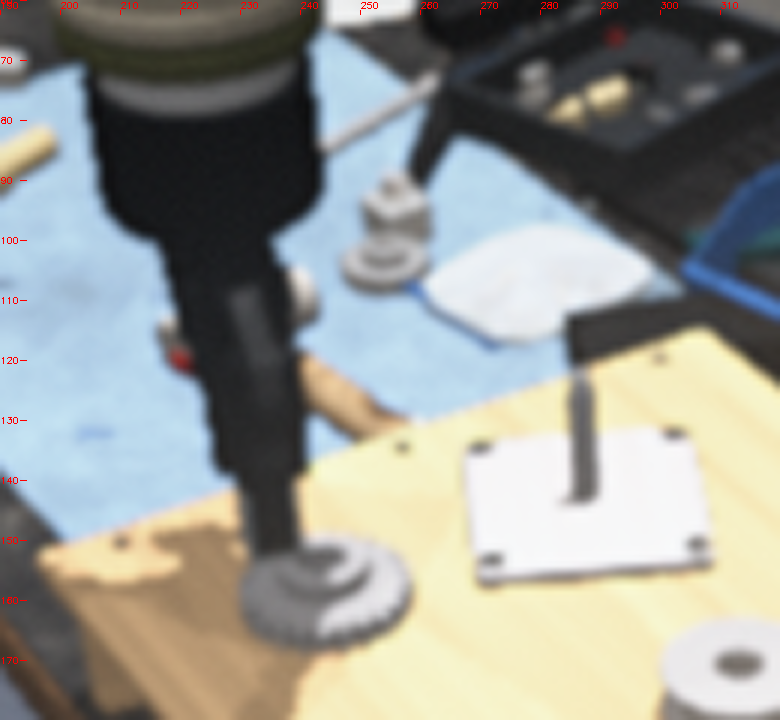

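The tool stopped short (a rate limit): TCP at (419, 400), with the fingers behind the large gear. I still need +18, -13.5.

Emit:
drive_tool([
  [[6,-5,0],0],
  [[12,-10,0],0],
  [[18,-13.5,0],0],
  [[18,-13.5,0],0],
  [[18,-13.5,-7],0],
  [[18,-13.5,-14],0],
  [[18,-13.5,-20],0],
  [[18,-13.5,-20],0],
])

```text
time: 2.15
tool_pos: [435.2, 385.0, 105.4]
tcp_rot: [-179.8, -0.1, 165.8]
ft_force: [-0.6, -0.2, -0.1]
finger_gap: 49.9
```

Run:
```python
from h import *
s=r.sense();print(s['tool_pos'],s['ft_force'])
snap('side','a2.png');crop('a2.png',190,60,130,120,6,'a2c.png')
s=snap('top','a2t.png');crop('a2t.png',190,170,90,90,7,'a2tc.png')
```

```text
[435.22058295 385.01832793 105.40499037] [-0.64911279 -0.23422117 -0.08320434]
```

View pics/a2c.png

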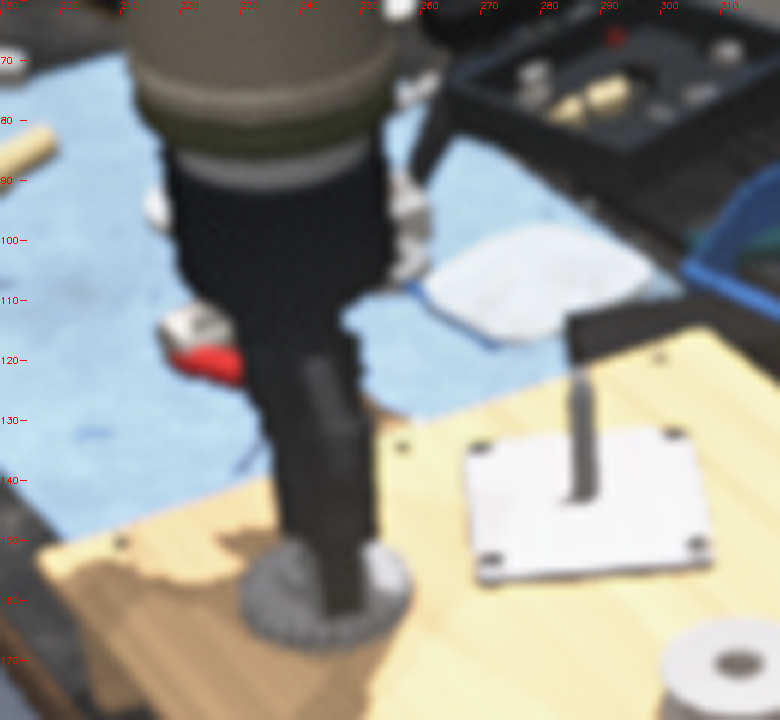

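View pics/a2tc.png

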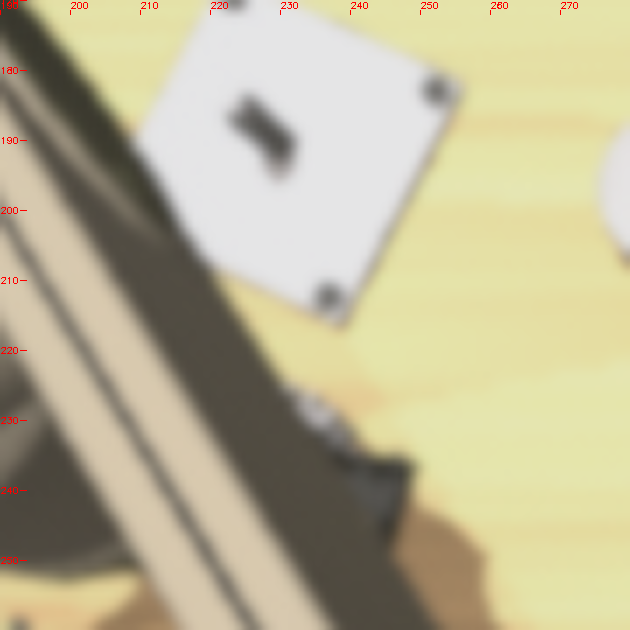

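Emit:
drive_tool([
  [[2,1.5,0],0],
  [[2,1.5,-1],0],
  [[2,1.5,-2],0],
  [[2,1.5,-2],0],
  [[2,1.5,-2],0],
  [[2,1.5,-2],0],
  [[2,1.5,-2],0],
  [[2,1.5,-2],0],
], fingers=40)

```text
time: 2.92
tool_pos: [438.6, 387.3, 106.0]
tcp_rot: [180.0, 0.0, 165.7]
ft_force: [-0.1, 0.9, 0.2]
finger_gap: 40.0
```

Emit:
drive_tool([
  [[-1,-0.5,-0.5],0],
  [[-1,-0.5,-1],0],
  [[-1,-0.5,-1.5],0],
  [[-1,-0.5,-2],0],
  [[-1,-0.5,-2.5],0],
  [[-1,-0.5,-2.5],0],
  [[-1,-0.5,-2.5],0],
  [[-1,-0.5,-2.5],0],
])

```text
time: 3.58
tool_pos: [437.6, 386.8, 103.5]
tcp_rot: [-180.0, -0.0, 165.7]
ft_force: [-0.1, -0.6, 0.3]
finger_gap: 40.2
```

No contact yet. Close on the hub.

Emit:
drive_tool([
  [[0,0,0],0],
  [[0,0,0],0],
  [[0,0,0],0],
  [[0,0,0],0],
  [[0,0,0],0],
  [[0,0,0],0],
  [[0,0,0],0],
  [[0,0,0],0],
], fingers=20, squeeze=60)

```text
time: 4.25
tool_pos: [437.8, 387.0, 104.1]
tcp_rot: [180.0, 0.0, 165.7]
ft_force: [-0.6, -1.4, 5.5]
finger_gap: 30.9
```

Run:
```python
from h import *
s=r.sense();print(s['tool_pos'],s['ft_force'],s['finger_gap'])
snap('side','a3.png');crop('a3.png',190,100,130,100,6,'a3c.png')
```

```text
[437.82773409 387.00869522 104.07512133] [-0.61708105 -1.39202446  5.51141738] 30.940796687178352
```

View pics/a3c.png

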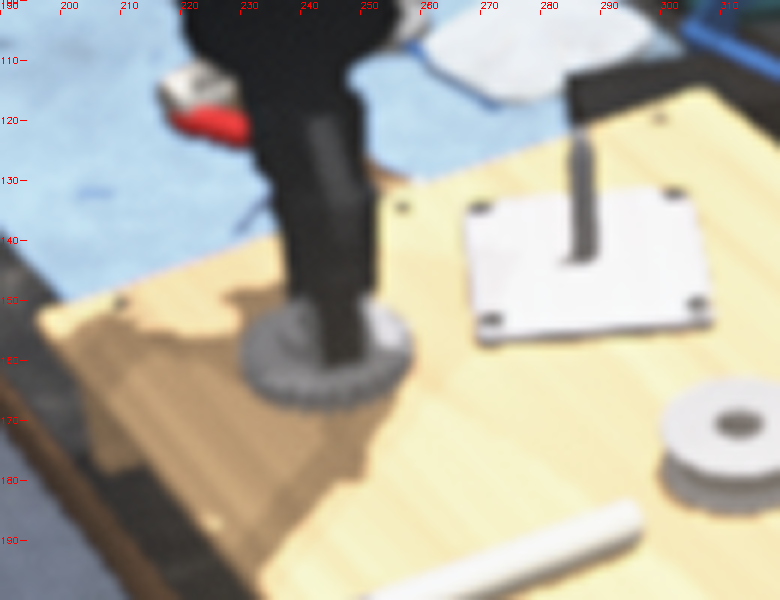

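Emit:
drive_tool([
  [[0,0,4],0],
  [[0,0,10],0],
  [[0,0,20],0],
  [[0,0,32],0],
  [[0,0,46],0],
  [[0,0,60],0],
  [[0,0,75],0],
  [[0,0,90],0],
], squeeze=80)

```text
time: 4.97
tool_pos: [437.7, 386.9, 195.3]
tcp_rot: [180.0, 0.0, 165.7]
ft_force: [-0.7, 0.2, -1.7]
finger_gap: 30.1
```

Emit:
drive_tool([
  [[10,0,0],0],
  [[28,0,0],0],
  [[48,0,0],0],
  [[68,-1,0],0],
  [[88,-1,0],0],
  [[102,-1.5,0],0],
  [[109,-1.5,0],0],
  [[109,-1.5,0],0],
])

```text
time: 5.63
tool_pos: [548.1, 384.7, 192.9]
tcp_rot: [-180.0, 0.0, 165.7]
ft_force: [-0.1, -0.3, -3.3]
finger_gap: 30.2
```

Emit:
drive_tool([
  [[0,0,0],0],
  [[0,0,0],0],
  [[0,0,0],0],
  [[0,0,0],0],
  [[0,0,0],0],
  [[0,0,0],0],
  [[0,0,0],0],
  [[0,0,0],0],
])

```text
time: 6.3
tool_pos: [546.5, 385.4, 193.6]
tcp_rot: [180.0, 0.0, 165.8]
ft_force: [-0.2, -0.4, -3.7]
finger_gap: 30.2
```

Run:
```python
from h import *
s=r.sense();print(s['tool_pos'],s['ft_force'],s['finger_gap'])
snap('side','a4.png');crop('a4.png',220,40,130,120,6,'a4c.png')
```

```text
[546.51481065 385.38675868 193.60490617] [-0.17876767 -0.37258931 -3.72763402] 30.244964376197935
```

View pics/a4c.png

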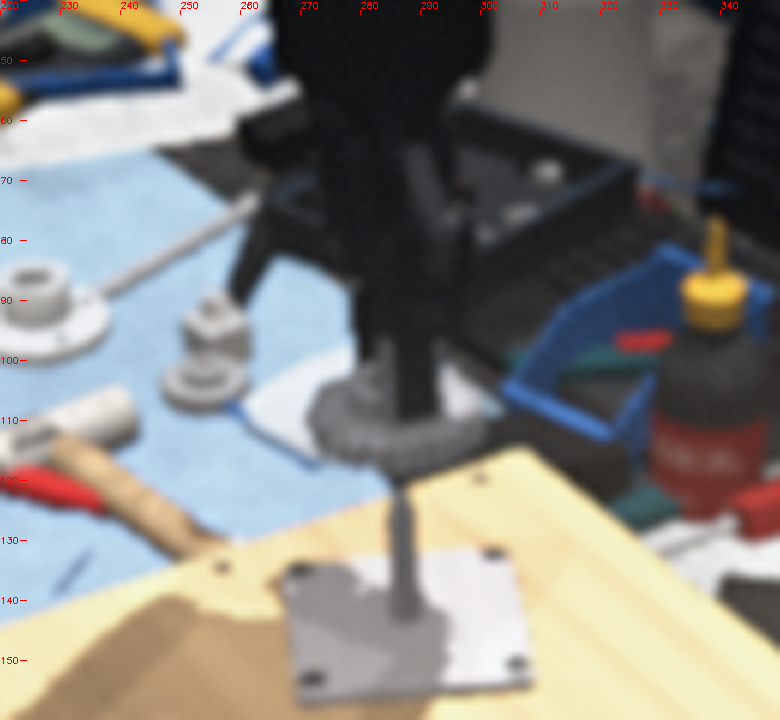

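Gear is level and above the spindle. Lower it.

Emit:
drive_tool([
  [[0.5,0,-8],0],
  [[0.5,0,-20],0],
  [[0.5,0,-32],0],
  [[0.5,0,-44],0],
  [[0.5,0,-55],0],
  [[0.5,0,-64],0],
  [[0.5,0,-70],0],
  [[0.5,0,-73],0],
])

```text
time: 7.02
tool_pos: [546.4, 384.9, 118.6]
tcp_rot: [-179.9, -0.1, 165.7]
ft_force: [0.1, -0.7, -2.3]
finger_gap: 30.4
```

Emit:
drive_tool([
  [[0,0,-2],0],
  [[0,0,-4],0],
  [[0,0,-5],0],
  [[0,0,-6],0],
  [[0,0,-7],0],
  [[0,0,-7.5],0],
  [[0,0,-7.5],0],
  [[0,0,-7.5],0],
])

```text
time: 7.68
tool_pos: [547.2, 385.4, 113.1]
tcp_rot: [180.0, 0.0, 165.7]
ft_force: [-0.7, 0.4, -3.2]
finger_gap: 30.4
```

Emit:
drive_tool([
  [[0,0,-0.5],0],
  [[0,0,-1],0],
  [[0,0,-1.5],0],
  [[0,0,-1.5],0],
  [[0,0,-1.5],0],
  [[0,0,-1.5],0],
  [[0,0,-1.5],0],
  [[0,0,-1.5],0],
])

```text
time: 8.35
tool_pos: [547.3, 385.4, 112.2]
tcp_rot: [180.0, 0.0, 165.7]
ft_force: [-1.9, -2.6, 5.7]
finger_gap: 30.3
```

Contact with the plate. Release and rise.

Emit:
drive_tool([
  [[0,0,0],0],
  [[0,0,0],0],
  [[0,0,0],0],
  [[0,0,0.5],0],
  [[0,0,1],0],
  [[0,0,1],0],
  [[0,0,1],0],
  [[0,0,1],0],
], fingers=50)

```text
time: 9.02
tool_pos: [547.1, 385.3, 112.4]
tcp_rot: [-180.0, 0.0, 165.7]
ft_force: [-0.2, -0.6, -0.6]
finger_gap: 50.3
```

Emit:
drive_tool([
  [[0,0,4],0],
  [[0,0,12],0],
  [[0,0,24],0],
  [[0,0,38],0],
  [[0,0,55],0],
  [[0,0,75],0],
  [[0,0,85],0],
  [[0,0,90],0],
])

```text
time: 9.68
tool_pos: [548.5, 386.1, 206.8]
tcp_rot: [179.8, 0.2, 165.7]
ft_force: [-0.5, 0.1, -0.1]
finger_gap: 50.0
```

Emit:
drive_tool([
  [[0,-30,0],0],
  [[0,-65,0],0],
  [[0,-100,0],0],
  [[0,-135,0],0],
  [[5,-170,0],0],
  [[10,-205,0],0],
  [[15,-235,0],0],
  [[20,-260,0],0],
])

```text
time: 10.35
tool_pos: [566.9, 123.0, 202.4]
tcp_rot: [-180.0, -0.0, 165.7]
ft_force: [-0.8, 0.0, -0.2]
finger_gap: 50.1
```

Run:
```python
from h import *
s=r.sense();print(s['tool_pos'],s['ft_force'],s['finger_gap'])
snap('side','a5.png');crop('a5.png',200,80,130,120,6,'a5c.png')
```

```text
[566.91491702 122.97106956 202.39068944] [-0.77293059  0.00091071 -0.18020296] 50.1094663673357
```

View pics/a5c.png

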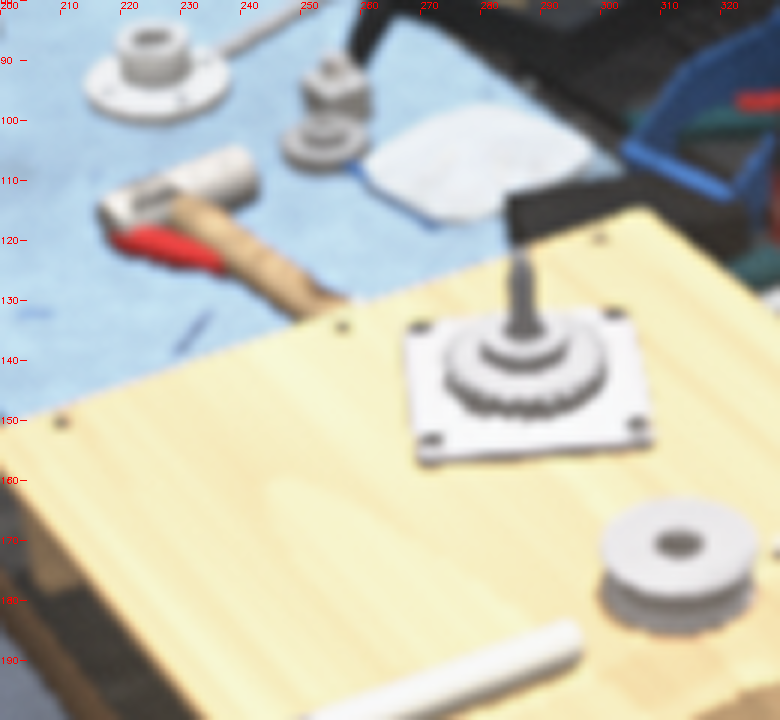

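Emit:
drive_tool([
  [[1,-25,0],0],
  [[2,-60,0],0],
  [[3,-90,0],0],
  [[3.5,-108,-10],0],
  [[3.5,-111,-25],0],
  [[3.5,-111,-40],0],
  [[3.5,-111,-55],0],
  [[3.5,-111,-65],0],
], fingers=44)

```text
time: 11.07
tool_pos: [569.7, 14.3, 135.6]
tcp_rot: [-180.0, -0.1, 165.7]
ft_force: [-0.5, -0.1, 0.1]
finger_gap: 44.2
```

Emit:
drive_tool([
  [[0,0,-4],0],
  [[0,0,-8],0],
  [[0,0,-12],0],
  [[0,0,-12],0],
  [[0,0,-12],0],
  [[0,0,-12],0],
  [[0,0,-12],0],
  [[0,0,-12],0],
])

```text
time: 11.73
tool_pos: [570.9, 14.3, 126.0]
tcp_rot: [180.0, 0.0, 165.7]
ft_force: [0.1, -0.4, 0.8]
finger_gap: 44.0
```

Run:
```python
from h import *
s=r.sense();print(s['tool_pos'],s['ft_force'],s['finger_gap'])
snap('side','a6.png');crop('a6.png',330,130,130,120,6,'a6c.png')
```

```text
[570.92238224  14.31083839 126.01341928] [ 0.14859646 -0.44469756  0.79550578] 43.97144344078081
```

View pics/a6c.png

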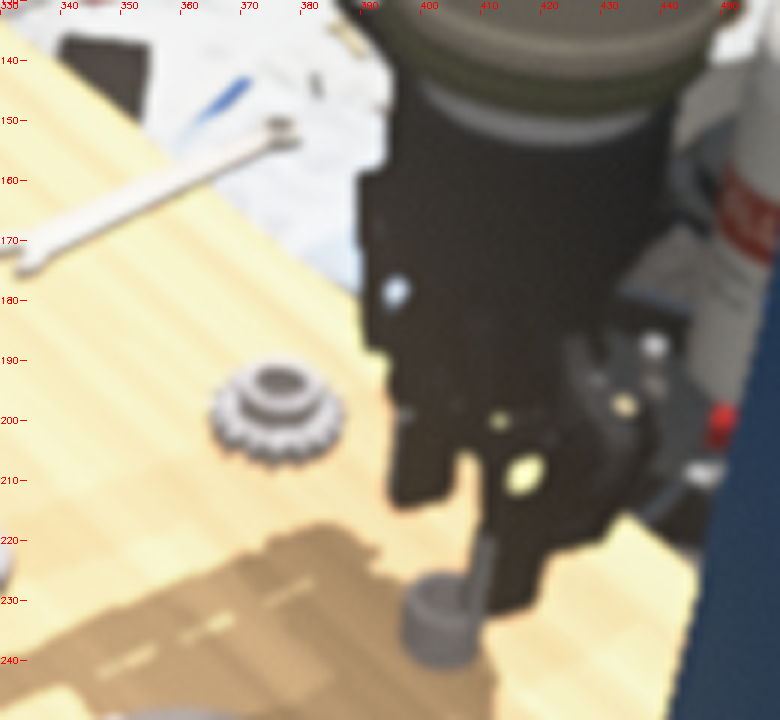

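Sleeve lies between the finger paths. Lower and close.

Emit:
drive_tool([
  [[0,0,-5],0],
  [[0,0,-11],0],
  [[0,0,-17],0],
  [[0,0,-22],0],
  [[0,0,-26],0],
  [[0,0,-28],0],
  [[0,0,-28],0],
  [[0,0,-28],0],
])

```text
time: 12.45
tool_pos: [570.6, 14.3, 97.4]
tcp_rot: [-180.0, -0.0, 165.7]
ft_force: [-1.0, 0.1, -0.5]
finger_gap: 43.8
```

Emit:
drive_tool([
  [[0,0,0],0],
  [[0,0,0],0],
  [[0,0,0],0],
  [[0,0,0],0],
  [[0,0,0],0],
  [[0,0,0],0],
  [[0,0,0],0],
  [[0,0,0],0],
], fingers=15, squeeze=60)

```text
time: 13.12
tool_pos: [571.2, 14.3, 98.2]
tcp_rot: [180.0, 0.1, 165.7]
ft_force: [-0.3, -0.5, 5.5]
finger_gap: 23.3
```

Emit:
drive_tool([
  [[0,0,4],0],
  [[0,0,14],0],
  [[0,0,28],0],
  [[0,5,44],0],
  [[0,20,60],0],
  [[-1,40,72],0],
  [[-3,68,82],0],
  [[-6,100,85],0],
], squeeze=80)

```text
time: 13.78
tool_pos: [565.6, 114.4, 185.3]
tcp_rot: [180.0, 0.2, 165.6]
ft_force: [0.8, 0.6, -1.4]
finger_gap: 22.4
```

Emit:
drive_tool([
  [[-3,35,0],0],
  [[-6,70,0],0],
  [[-9,105,0],0],
  [[-12,140,0],0],
  [[-15,175,0],0],
  [[-17,210,0],0],
  [[-18,240,0],0],
  [[-18,262,0],0],
])

```text
time: 14.45
tool_pos: [545.5, 379.1, 182.8]
tcp_rot: [180.0, -0.0, 165.8]
ft_force: [1.2, -0.0, -1.1]
finger_gap: 22.9
```

Emit:
drive_tool([
  [[0,4,0],0],
  [[0,8,0],0],
  [[0,9,0],0],
  [[0,9,0],0],
  [[0,9,0],0],
  [[0,9,0],0],
  [[0,9,0],0],
  [[0,9,0],0],
])

```text
time: 15.12
tool_pos: [546.9, 384.7, 182.6]
tcp_rot: [180.0, 0.0, 165.7]
ft_force: [-0.8, 0.3, -0.0]
finger_gap: 22.7
```

Run:
```python
from h import *
s=r.sense();print(s['tool_pos'],s['ft_force'],s['finger_gap'])
snap('side','a7.png');crop('a7.png',220,40,130,120,6,'a7c.png')
```

```text
[546.86306745 384.70202764 182.6416388 ] [-0.76907047  0.27509307 -0.00113005] 22.719984434682484
```

View pics/a7c.png

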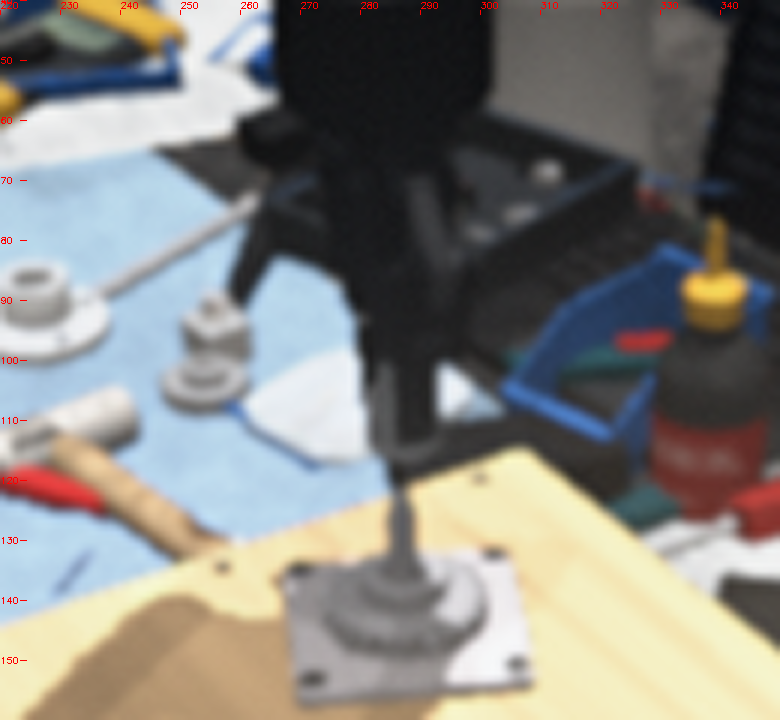

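Sleeve held upright above the spindle, about 1 mm to the right in the image; nudge and lower.

Emit:
drive_tool([
  [[-0.5,0.5,-4],0],
  [[-0.5,0.5,-12],0],
  [[-0.5,0.5,-20],0],
  [[-0.5,0.5,-28],0],
  [[-0.5,0.5,-36],0],
  [[-0.5,0.5,-42],0],
  [[-0.5,0.5,-46],0],
  [[-0.5,0.5,-48],0],
])

```text
time: 15.83
tool_pos: [545.6, 385.6, 133.1]
tcp_rot: [-179.9, -0.1, 165.7]
ft_force: [0.5, 0.4, -1.2]
finger_gap: 22.6
```

Emit:
drive_tool([
  [[0,0,-1],0],
  [[0,0,-2],0],
  [[0,0,-3],0],
  [[0,0,-4],0],
  [[0,0,-5],0],
  [[0,0,-5.5],0],
  [[0,0,-5.5],0],
  [[0,0,-5.5],0],
])

```text
time: 16.5
tool_pos: [546.1, 385.8, 129.0]
tcp_rot: [180.0, 0.0, 165.7]
ft_force: [0.4, -0.3, -0.3]
finger_gap: 22.3
```

Emit:
drive_tool([
  [[0,0,-0.5],0],
  [[0,0,-1],0],
  [[0,0,-1.3],0],
  [[0,0,-1.3],0],
  [[0,0,-1.3],0],
  [[0,0,-1.3],0],
  [[0,0,-1.3],0],
  [[0,0,-1.3],0],
])

```text
time: 17.17
tool_pos: [546.2, 385.9, 128.3]
tcp_rot: [180.0, 0.0, 165.7]
ft_force: [-2.3, -1.9, 5.9]
finger_gap: 22.5
```

Emit:
drive_tool([
  [[0,0,0],0],
  [[0,0,0],0],
  [[0,0,0],0],
  [[0,0,0],0],
  [[0,0,0],0],
  [[0,0,0],0],
  [[0,0,0],0],
  [[0,0,0],0],
], fingers=44)

```text
time: 17.83
tool_pos: [546.1, 385.8, 127.7]
tcp_rot: [-180.0, 0.0, 165.7]
ft_force: [-0.5, 0.1, -0.5]
finger_gap: 43.9
```

Emit:
drive_tool([
  [[0,0,4],0],
  [[0,0,12],0],
  [[0,0,24],0],
  [[0,0,38],0],
  [[0,0,52],0],
  [[0,0,62],0],
  [[0,-10,66],0],
  [[0,-30,66],0],
])

```text
time: 18.5
tool_pos: [546.7, 357.2, 196.4]
tcp_rot: [179.8, 0.2, 165.9]
ft_force: [0.6, -0.1, 1.1]
finger_gap: 44.0
```

Emit:
drive_tool([
  [[6,-30,0],0],
  [[12,-65,0],0],
  [[20,-100,0],0],
  [[28,-135,0],0],
  [[36,-170,0],0],
  [[42,-205,0],0],
  [[46,-228,-10],0],
  [[46,-235,-25],0],
])

```text
time: 19.17
tool_pos: [593.9, 116.3, 170.8]
tcp_rot: [180.0, 0.3, 165.5]
ft_force: [1.3, 0.8, -0.2]
finger_gap: 43.7
```

Run:
```python
from h import *
s=snap('side','a8.png');crop('a8.png',220,80,200,140,4,'a8c.png')
s=r.sense();print(s['tool_pos'],s['ft_force'],s['finger_gap'])
```

```text
[591.3857503  116.36512561 165.89164181] [-1.08773912 -1.73899755 -2.71661922] 44.18983806790705
```

View pics/a8c.png

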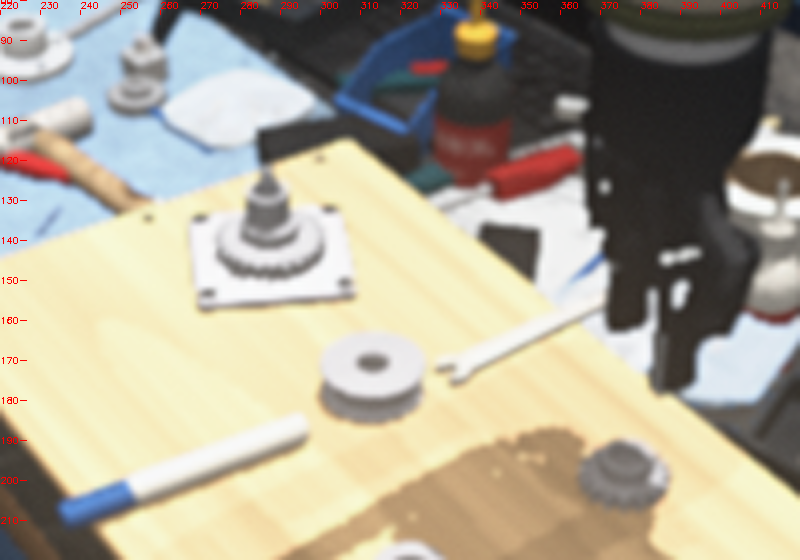

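Sleeve seated on the gear. Now to the small gear.

Emit:
drive_tool([
  [[0,0,-6],0],
  [[0,0,-14],0],
  [[0,0,-24],0],
  [[0,0,-34],0],
  [[0,0,-38],0],
  [[0,0,-40],0],
  [[0,0,-40],0],
  [[0,0,-40],0],
], fingers=40)

```text
time: 19.88
tool_pos: [592.2, 121.1, 128.9]
tcp_rot: [180.0, 0.0, 165.8]
ft_force: [-1.1, -0.4, 0.2]
finger_gap: 40.2
```

Run:
```python
from h import *
s=snap('side','a9.png');crop('a9.png',300,110,130,110,6,'a9c.png')
s=r.sense();print(s['tool_pos'],s['ft_force'],s['finger_gap'])
```

```text
[592.42929899 121.05785785 129.1992329 ] [ 0.98123581 -0.19851828 -0.09122331] 39.69092050477813
```

View pics/a9c.png

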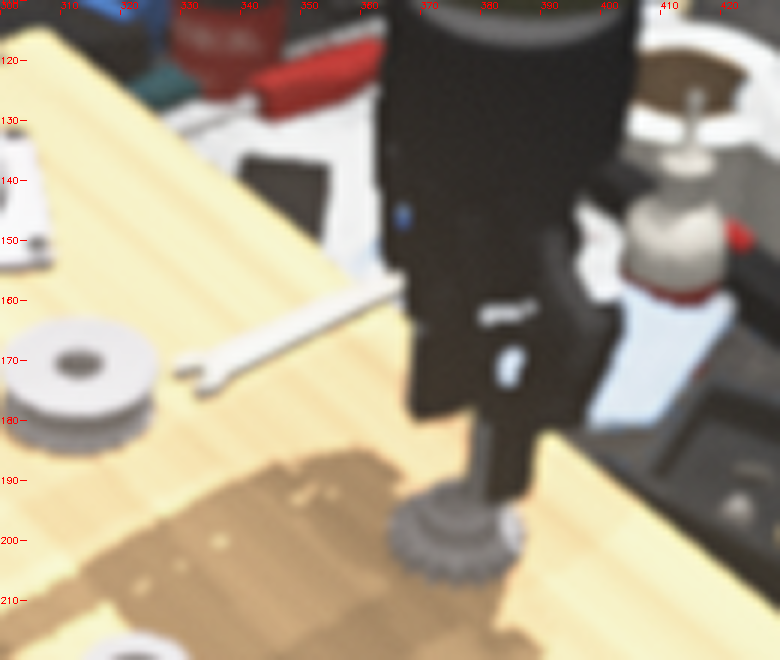

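Emit:
drive_tool([
  [[0,0,-6],0],
  [[0,0,-12],0],
  [[0,0,-18],0],
  [[0,0,-23],0],
  [[0,0,-26],0],
  [[0,0,-27],0],
  [[0,0,-27],0],
  [[0,0,-27],0],
])

```text
time: 20.6
tool_pos: [592.2, 120.8, 101.8]
tcp_rot: [180.0, 0.0, 165.7]
ft_force: [0.0, 0.7, -0.0]
finger_gap: 40.3
```

Emit:
drive_tool([
  [[0,0,0],0],
  [[0,0,0],0],
  [[0,0,0],0],
  [[0,0,0],0],
  [[0,0,0],0],
  [[0,0,0],0],
  [[0,0,0],0],
  [[0,0,0],0],
], fingers=15, squeeze=60)

```text
time: 21.27
tool_pos: [592.6, 120.9, 102.5]
tcp_rot: [180.0, 0.1, 165.7]
ft_force: [-2.2, -0.3, 4.2]
finger_gap: 25.1
```

Emit:
drive_tool([
  [[0,0,4],0],
  [[0,0,14],0],
  [[0,0,28],0],
  [[0,2,44],0],
  [[-2,12,60],0],
  [[-5,28,72],0],
  [[-9,50,82],0],
  [[-13,75,86],0],
], squeeze=80)

```text
time: 21.93
tool_pos: [580.3, 196.1, 191.4]
tcp_rot: [179.9, 0.2, 165.7]
ft_force: [1.3, 0.6, -0.6]
finger_gap: 23.9
```

Emit:
drive_tool([
  [[-6,32,0],0],
  [[-12,64,0],0],
  [[-18,96,0],0],
  [[-23,126,0],0],
  [[-27,152,0],0],
  [[-30,172,0],0],
  [[-32,184,0],0],
  [[-32.5,189.5,0],0],
])

```text
time: 22.6
tool_pos: [546.1, 387.1, 188.6]
tcp_rot: [180.0, 0.0, 165.9]
ft_force: [0.9, -0.6, -1.1]
finger_gap: 24.2
```

Emit:
drive_tool([
  [[0,0,0],0],
  [[0,0,0],0],
  [[0,0,0],0],
  [[0,0,0],0],
  [[0,0,0],0],
  [[0,0,0],0],
  [[0,0,0],0],
  [[0,0,0],0],
])

```text
time: 23.27
tool_pos: [546.7, 385.1, 187.7]
tcp_rot: [180.0, 0.0, 165.7]
ft_force: [-0.0, 0.5, -1.0]
finger_gap: 23.8
```

Run:
```python
from h import *
s=snap('side','b1.png');crop('b1.png',220,40,130,120,6,'b1c.png')
s=r.sense();print(s['tool_pos'],s['ft_force'],s['finger_gap'])
```

```text
[546.65990323 385.1435452  187.70044181] [ 0.18186272  0.25878193 -1.90275276] 23.67317494166928
```

View pics/b1c.png

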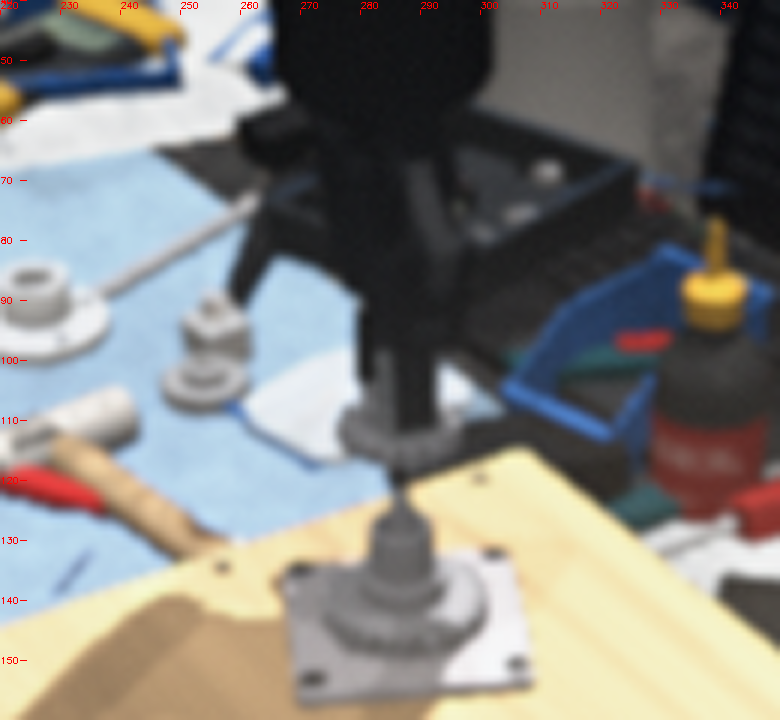

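Small gear centred (≈399 vs tip 401 in the crop). Lower.

Emit:
drive_tool([
  [[0,0,-4],0],
  [[0,0,-9],0],
  [[0,0,-14],0],
  [[0,0,-19],0],
  [[0,0,-24],0],
  [[0,0,-28],0],
  [[0,0,-31],0],
  [[0,0,-32],0],
])

```text
time: 23.98
tool_pos: [546.3, 385.1, 154.7]
tcp_rot: [-180.0, -0.0, 165.7]
ft_force: [-0.5, -0.3, -1.0]
finger_gap: 24.1
```

Emit:
drive_tool([
  [[0,0,-0.5],0],
  [[0,0,-1],0],
  [[0,0,-1.5],0],
  [[0,0,-2],0],
  [[0,0,-2.5],0],
  [[0,0,-3],0],
  [[0,0,-3],0],
  [[0,0,-3],0],
])

```text
time: 24.65
tool_pos: [546.6, 385.3, 152.7]
tcp_rot: [180.0, 0.0, 165.7]
ft_force: [0.4, -0.0, -1.8]
finger_gap: 24.0
```

Emit:
drive_tool([
  [[0,0,-0.5],0],
  [[0,0,-1],0],
  [[0,0,-1.2],0],
  [[0,0,-1.2],0],
  [[0,0,-1.2],0],
  [[0,0,-1.2],0],
  [[0,0,-1.2],0],
  [[0,0,-1.2],0],
])

```text
time: 25.32
tool_pos: [546.9, 385.4, 152.6]
tcp_rot: [180.0, 0.0, 165.7]
ft_force: [-2.4, -2.0, 5.3]
finger_gap: 24.0
```

Emit:
drive_tool([
  [[0,0,0],0],
  [[0,0,0],0],
  [[0,0,0],0],
  [[0,0,0],0],
  [[0,0,0],0],
  [[0,0,0],0],
  [[0,0,0],0],
  [[0,0,0],0],
], fingers=42)

```text
time: 25.98
tool_pos: [546.6, 385.3, 151.4]
tcp_rot: [-180.0, -0.0, 165.7]
ft_force: [1.3, 0.7, 0.4]
finger_gap: 41.9
```

Emit:
drive_tool([
  [[0,0,4],0],
  [[0,0,12],0],
  [[0,0,24],0],
  [[0,0,36],0],
  [[0,-8,44],0],
  [[-2,-28,46],0],
  [[-6,-58,46],0],
  [[-12,-90,40],0],
])

```text
time: 26.65
tool_pos: [535.8, 295.2, 194.6]
tcp_rot: [179.8, 0.2, 165.8]
ft_force: [0.1, 0.2, 0.5]
finger_gap: 42.2
```

Emit:
drive_tool([
  [[-2,-20,-10],0],
  [[-4,-36,-25],0],
  [[-5,-43,-40],0],
  [[-5,-43,-55],0],
  [[-5,-43,-62],0],
  [[-5,-43,-66],0],
  [[-5,-43,-66],0],
  [[-5,-43,-66],0],
], fingers=75)

```text
time: 27.32
tool_pos: [530.1, 252.7, 126.5]
tcp_rot: [180.0, 0.1, 165.8]
ft_force: [0.0, 0.5, 0.3]
finger_gap: 75.2
```

Run:
```python
from h import *
s=snap('side','b2.png');crop('b2.png',250,80,130,120,6,'b2c.png')
s=r.sense();print(s['tool_pos'],s['ft_force'],s['finger_gap'])
```

```text
[530.26680532 252.8480406  126.74257192] [ 0.5946728  -0.0088425   0.05239825] 75.05900981043675
```

View pics/b2c.png

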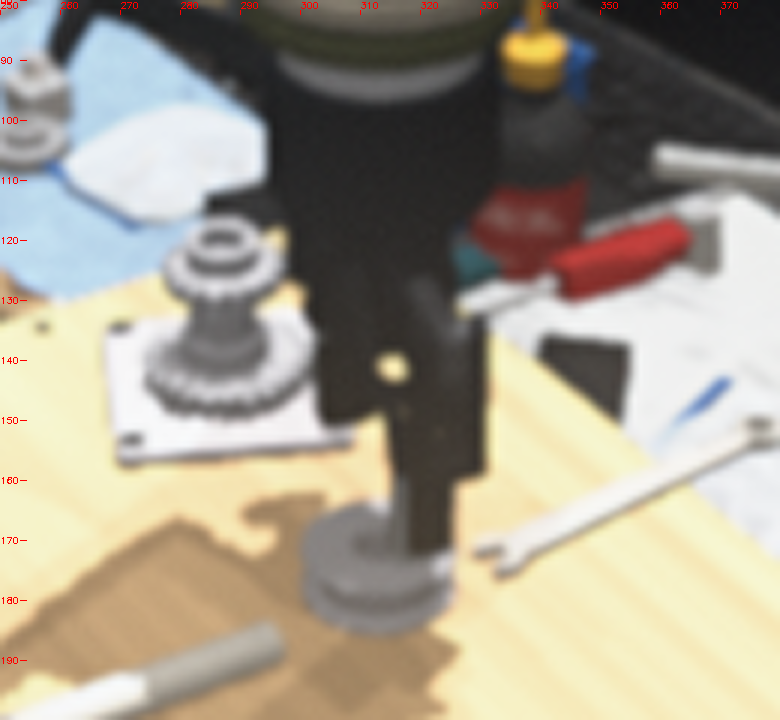

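Run:
```python
from h import *
import pickle
S=pickle.load(open('pics/b2.pkl','rb'))
for z in(100,105,110,115): 
  for d in (38,44,50): print(z,d,(proj(S,[530.3-.247*d,252.8-.969*d,z])-[250,80])*6)
S=pickle.load(open('pics/a9.pkl','rb')) # gap 40, tcp 129
for z in(102,107,112): 
  for d in (20,26,32): print(z,d,(proj(S,[592.3-.247*d,121-.969*d,z])-[300,110])*6)
```

```text
100 38 [414.82131068 580.20623211]
100 44 [420.81623696 590.61430472]
100 50 [426.86484892 601.11558355]
105 38 [414.89882218 568.42873724]
105 44 [420.91449763 578.81955312]
105 50 [426.98422874 589.3037388 ]
110 38 [414.9768607  556.57116352]
110 44 [421.01342941 566.94424542]
110 50 [427.10442757 577.4108575 ]
115 38 [415.05543164 544.63269146]
115 44 [421.11303918 554.98755352]
115 50 [427.22545389 565.43610285]
102 20 [485.26210461 507.94513604]
102 26 [493.27922969 519.36165044]
102 32 [501.37164866 530.88538453]
107 20 [486.65929164 495.97968714]
107 26 [494.71158318 507.38082221]
107 32 [502.83977004 518.88941649]
112 20 [488.06644054 483.92892526]
112 26 [496.15419733 495.31416924]
112 32 [504.31845806 506.80710882]
```

Square stack looks right. The fingertips are ~12 mm ahead of TCP at 75 mm opening. Lower to about z 91.5 and close on the pulley.

Emit:
drive_tool([
  [[-0.5,-0.5,-6],0],
  [[-0.5,-0.5,-13],0],
  [[-0.5,-0.5,-20],0],
  [[-0.5,-0.5,-27],0],
  [[-0.5,-0.5,-32],0],
  [[-0.5,-0.5,-35],0],
  [[-0.5,-0.5,-35],0],
  [[-0.5,-0.5,-35],0],
])

```text
time: 28.03
tool_pos: [529.0, 251.8, 90.2]
tcp_rot: [-180.0, -0.0, 165.7]
ft_force: [0.0, 0.0, 0.6]
finger_gap: 75.0
```

Emit:
drive_tool([
  [[0,0,0],0],
  [[0,0,0],0],
  [[0,0,0],0],
  [[0,0,0],0],
  [[0,0,0],0],
  [[0,0,0],0],
  [[0,0,0],0],
  [[0,0,0],0],
], fingers=40, squeeze=60)

```text
time: 28.7
tool_pos: [529.9, 252.1, 91.7]
tcp_rot: [179.9, 0.1, 165.7]
ft_force: [-0.5, -0.9, 6.4]
finger_gap: 52.7
```

Run:
```python
from h import *
s=snap('side','b3.png');crop('b3.png',250,100,130,100,6,'b3c.png')
s=r.sense();print(s['tool_pos'],s['ft_force'],s['finger_gap'])
```

```text
[529.88727583 252.07810207  91.67925013] [-0.50470562  0.08161888  5.73230487] 52.67919519347224
```

View pics/b3c.png

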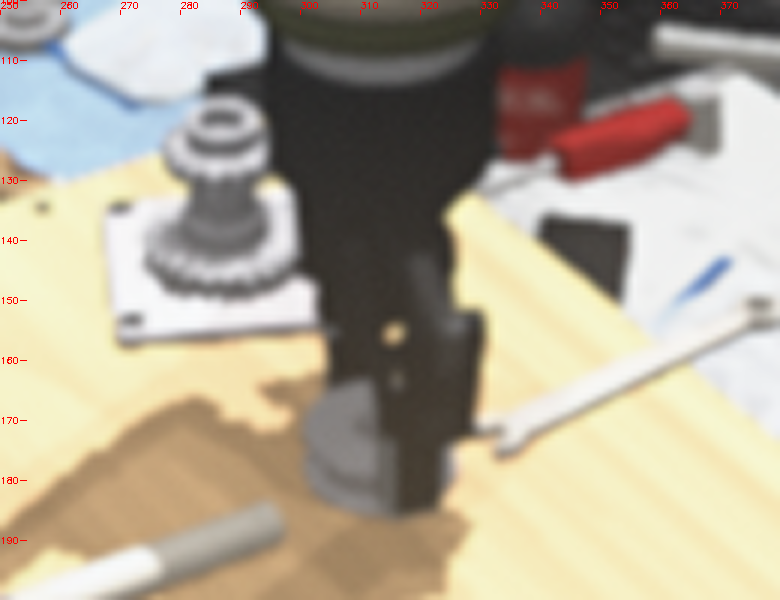

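Emit:
drive_tool([
  [[0,0,4],0],
  [[0,0,14],0],
  [[0,0,28],0],
  [[0,0,44],0],
  [[-2,-10,58],0],
  [[-6,-25,68],0],
  [[-14,-48,75],0],
  [[-21,-75,77],0],
], squeeze=90)

```text
time: 29.42
tool_pos: [508.4, 177.1, 169.6]
tcp_rot: [179.9, 0.1, 165.8]
ft_force: [0.2, -1.4, -1.8]
finger_gap: 51.7
```

Emit:
drive_tool([
  [[-8,-30,0],-3],
  [[-17,-60,0],-6],
  [[-25,-90,0],-10],
  [[-33,-120,0],-13],
  [[-40,-146,0],-17],
  [[-46,-166,0],-20],
  [[-50,-178,0],-23],
  [[-51,-183,0],-23],
])

```text
time: 30.08
tool_pos: [456.4, -7.8, 167.9]
tcp_rot: [-180.0, 0.0, 142.5]
ft_force: [-0.8, -1.0, -1.0]
finger_gap: 51.7
```

Emit:
drive_tool([
  [[0,0,0],0],
  [[0,0,0],0],
  [[0,0,0],0],
  [[0,0,0],0],
  [[0,0,0],0],
  [[0,0,0],0],
  [[0,0,0],0],
  [[0,0,0],0],
])

```text
time: 30.75
tool_pos: [457.1, -6.0, 167.4]
tcp_rot: [-180.0, -0.0, 142.8]
ft_force: [0.7, 0.3, -1.8]
finger_gap: 51.9
```

Run:
```python
from h import *
s=snap('side','b4.png');crop('b4.png',300,170,130,120,6,'b4c.png')
s=snap('top','b4t.png');crop('b4t.png',350,170,110,100,6,'b4tc.png')
s=r.sense();print(s['tool_pos'],s['tcp_rot'],s['ft_force'],s['finger_gap'])
```

```text
[457.10683356  -6.09820706 167.43541365] [-1.79996152e+02 -3.13339495e-03  1.42757894e+02] [-0.70843615 -0.55698711 -1.30085627] 51.62219412431913
```

View pics/b4c.png

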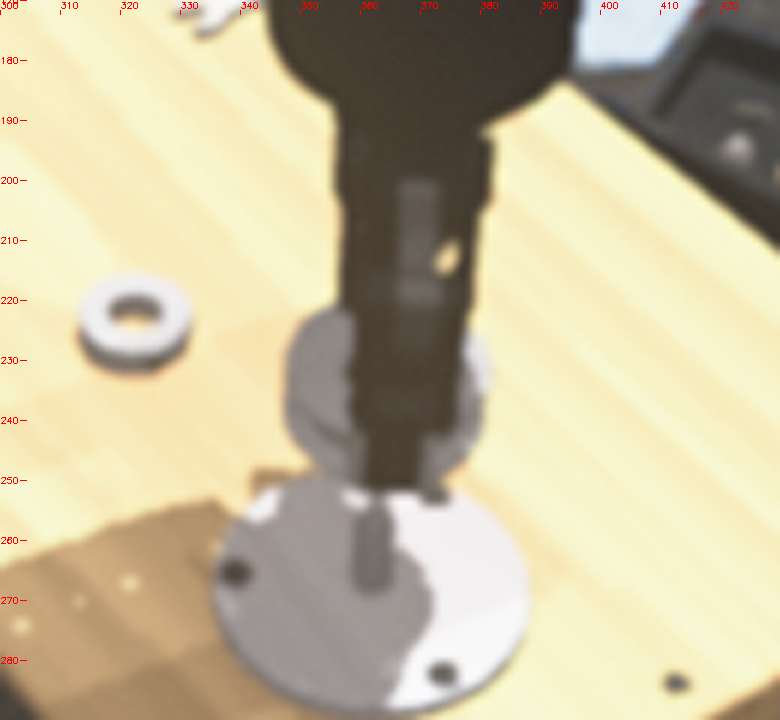

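View pics/b4tc.png

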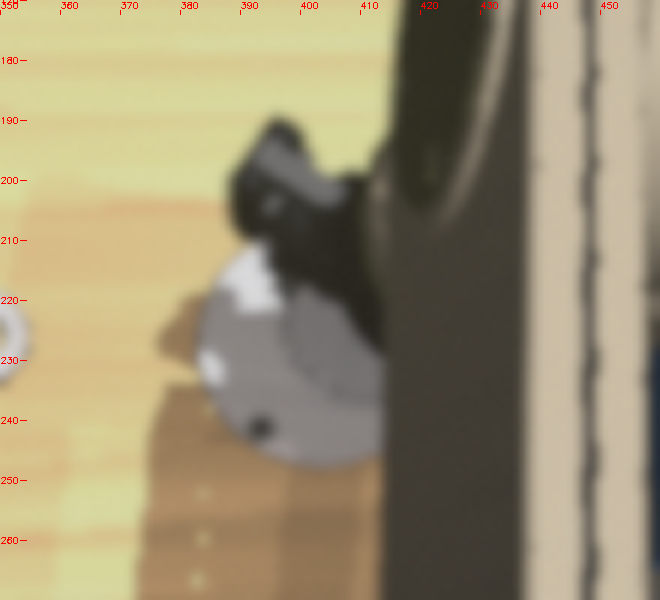

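Run:
```python
from h import *
import pickle
S=pickle.load(open('pics/b4.pkl','rb'))
f=lambda p:(np.array(proj(S,p))-[300,170]+.5)*6-.5
for c in ((457.8,-5.5),(456.4,-6.5)):
  for z in (78,112,146,156,166): print(c,z,f([*c,z]))
s2=(300,180)
u=lambda c,z: unproj(S,[(c[0]+.5)/6-.5+300,(c[1]+.5)/6-.5+170],z)[:2]
b=[u(c,80) for c in((235,573),(442,673),(435,495))]; print(b,np.mean(b,0))
cx,cy=u((371.5,0),78),0
# outline of round plate fit, pulley outline
for c,z,rr in(((457.8,-5.5),78,45),((456.4,-6.5),78,45),((457.1,-6),165.7,28),((457.1,-6),145.7,28)):
  q=np.array([f([c[0]+rr*np.cos(t),c[1]+rr*np.sin(t),z]) for t in np.linspace(0,6.283,200)]); print(c,z,q.min(0),q.max(0))
```

```text
(457.8, -5.5) 78 [367.16962005 580.27363009]
(457.8, -5.5) 112 [374.8076132  497.97671706]
(457.8, -5.5) 146 [382.88575468 410.93734787]
(457.8, -5.5) 156 [385.35102815 384.37482126]
(457.8, -5.5) 166 [387.85880563 357.3543277 ]
(456.4, -6.5) 78 [365.40898227 584.57605927]
(456.4, -6.5) 112 [373.00947123 502.2718123 ]
(456.4, -6.5) 146 [381.04864825 415.21709589]
(456.4, -6.5) 156 [383.50217414 388.64833144]
(456.4, -6.5) 166 [385.99807036 361.62074671]
[array([427.0857684 ,  16.08397289]), array([453.17232469, -44.7963947 ]), array([493.17540216,   8.24744421])] [457.81116509  -6.8216592 ]
(457.8, -5.5) 78 [208.47647553 464.90990412] [526.6120882  705.76043894]
(456.4, -6.5) 78 [206.47696815 468.87092873] [525.0866807  710.45023564]
(457.1, -6) 165.7 [280.52287352 288.01642847] [493.56012648 436.77835861]
(457.1, -6) 145.7 [277.3713745 341.3281232] [486.77426037 490.53191292]
```

Pulley aligned with the round spindle to about 1 mm. Lower.

Emit:
drive_tool([
  [[0,0,-5],0],
  [[0,0,-13],0],
  [[0,0,-22],0],
  [[0,0,-31],0],
  [[0,0,-40],0],
  [[0,0,-48],0],
  [[0,0,-55],0],
  [[0,0,-60],0],
])

```text
time: 31.52
tool_pos: [456.6, -6.1, 106.1]
tcp_rot: [-180.0, -0.1, 142.7]
ft_force: [-0.3, -0.1, -1.9]
finger_gap: 51.6
```

Emit:
drive_tool([
  [[0,0,-1],0],
  [[0,0,-2],0],
  [[0,0,-3],0],
  [[0,0,-4],0],
  [[0,0,-5],0],
  [[0,0,-6],0],
  [[0,0,-6.5],0],
  [[0,0,-6.5],0],
])

```text
time: 32.18
tool_pos: [457.1, -6.2, 101.0]
tcp_rot: [-180.0, -0.0, 142.7]
ft_force: [-0.0, 0.3, -1.0]
finger_gap: 51.6
```

Emit:
drive_tool([
  [[0,0,-0.5],0],
  [[0,0,-1],0],
  [[0,0,-1.5],0],
  [[0,0,-1.8],0],
  [[0,0,-1.8],0],
  [[0,0,-1.8],0],
  [[0,0,-1.8],0],
  [[0,0,-1.8],0],
])

```text
time: 32.85
tool_pos: [457.3, -6.2, 99.9]
tcp_rot: [180.0, 0.0, 142.7]
ft_force: [-2.8, -0.4, 6.3]
finger_gap: 51.9
```

Emit:
drive_tool([
  [[0,0,0],0],
  [[0,0,0],0],
  [[0,0,0],0],
  [[0,0,0],0],
  [[0,0,0],0],
  [[0,0,0],0],
  [[0,0,0],0],
  [[0,0,0],0],
], fingers=72)

```text
time: 33.52
tool_pos: [457.1, -6.2, 99.2]
tcp_rot: [-180.0, -0.0, 142.7]
ft_force: [-0.5, 1.0, 1.1]
finger_gap: 72.1
```

Emit:
drive_tool([
  [[0,0,4],0],
  [[0,0,12],0],
  [[0,0,24],0],
  [[0,0,36],0],
  [[0,10,44],0],
  [[1,30,48],0],
  [[3,60,48],0],
  [[5,90,44],0],
])

```text
time: 34.18
tool_pos: [463.3, 85.1, 145.5]
tcp_rot: [179.8, 0.2, 142.6]
ft_force: [-0.1, -0.8, 0.1]
finger_gap: 72.2
```

Emit:
drive_tool([
  [[1,20,-4],0],
  [[1,34,-8],0],
  [[1,36,-14],0],
  [[1,36,-18],0],
  [[1,36,-20],0],
  [[1,36,-20],0],
  [[1,36,-20],0],
  [[1,36,-20],0],
], fingers=52)

```text
time: 34.85
tool_pos: [463.4, 119.2, 123.5]
tcp_rot: [180.0, 0.0, 142.7]
ft_force: [0.2, 0.2, 0.7]
finger_gap: 52.2
```

Run:
```python
from h import *
s=snap('side','b5.png');crop('b5.png',280,150,130,120,6,'b5c.png')
s=r.sense();print(s['tool_pos'],s['tcp_rot'],s['ft_force'],s['finger_gap'])
```

```text
[463.40833448 119.24527372 123.54163547] [1.79981850e+02 2.19998174e-02 1.42680083e+02] [ 0.36973386 -0.50074719 -0.00290337] 52.01286508345931
```

View pics/b5c.png

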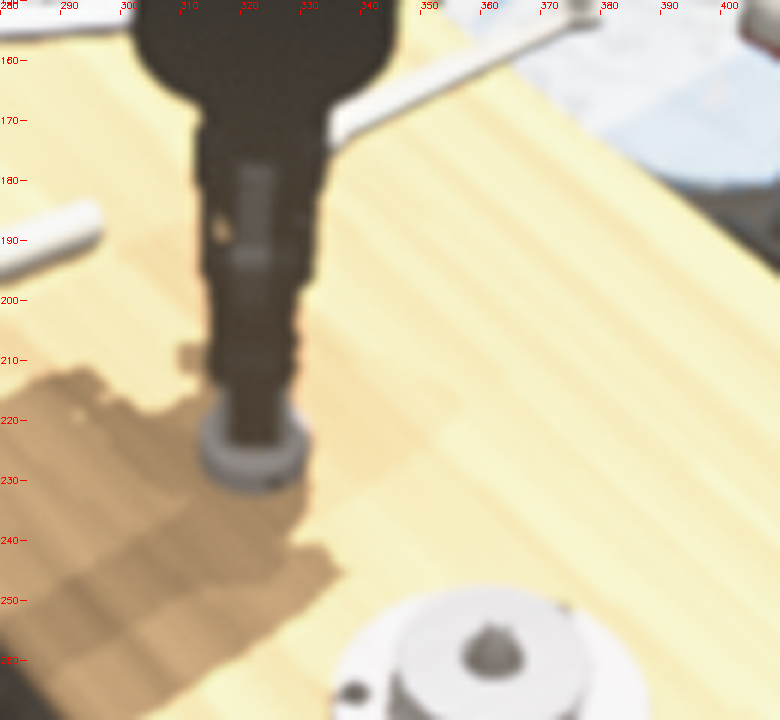

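Emit:
drive_tool([
  [[0,1,-5],0],
  [[0,1,-11],0],
  [[0,1,-17],0],
  [[0,1,-22],0],
  [[0,1,-26],0],
  [[0,1,-28.5],0],
  [[0,1,-29],0],
  [[0,1,-29],0],
])

```text
time: 35.57
tool_pos: [463.0, 120.8, 93.9]
tcp_rot: [-180.0, -0.0, 142.7]
ft_force: [-0.2, -0.4, -0.7]
finger_gap: 51.9
```

Emit:
drive_tool([
  [[0,0,0],0],
  [[0,0,0],0],
  [[0,0,0],0],
  [[0,0,0],0],
  [[0,0,0],0],
  [[0,0,0],0],
  [[0,0,0],0],
  [[0,0,0],0],
], fingers=20, squeeze=60)

```text
time: 36.23
tool_pos: [463.6, 120.9, 95.0]
tcp_rot: [180.0, 0.0, 142.7]
ft_force: [-2.1, -0.1, 5.6]
finger_gap: 32.8
```

Emit:
drive_tool([
  [[0,0,4],0],
  [[0,0,14],0],
  [[0,0,28],0],
  [[0,0,42],0],
  [[-1,-5,54],0],
  [[-1,-15,62],0],
  [[-2,-30,66],0],
  [[-3,-50,66],0],
], squeeze=80)

```text
time: 36.9
tool_pos: [460.7, 70.3, 161.9]
tcp_rot: [179.9, 0.1, 142.8]
ft_force: [1.5, -0.2, -0.9]
finger_gap: 31.9
```

Emit:
drive_tool([
  [[-0.5,-16,0],0],
  [[-1,-36,0],0],
  [[-1.5,-54,0],0],
  [[-2,-68,0],0],
  [[-2.5,-76,0],0],
  [[-2.5,-76.5,0],0],
  [[-2.5,-76.5,0],0],
  [[-2.5,-76.5,0],0],
])

```text
time: 37.57
tool_pos: [457.5, -5.4, 160.2]
tcp_rot: [180.0, -0.0, 142.7]
ft_force: [0.9, -0.4, -0.9]
finger_gap: 32.3
```

Run:
```python
from h import *
s=snap('side','b6.png');crop('b6.png',300,170,130,120,6,'b6c.png')
S=s
f=lambda p:(np.array(proj(S,p))-[300,170]+.5)*6-.5
s=r.sense();t=s['tool_pos'];print(t,s['ft_force'],s['finger_gap'])
for z in(t[2]-25,t[2]-13):
  q=np.array([f([457.8+18*np.cos(a),-5.8+18*np.sin(a),z]) for a in np.linspace(0,6.283,200)]); print(q.min(0),q.max(0))
```

```text
[457.57274873  -5.14534982 160.1859753 ] [-0.43551838  0.02083423 -0.81789273] 32.434381280512156
[314.35437704 392.72514774] [447.67489229 488.61472536]
[316.59166687 361.4523901 ] [451.27596554 457.20170151]
```

View pics/b6c.png

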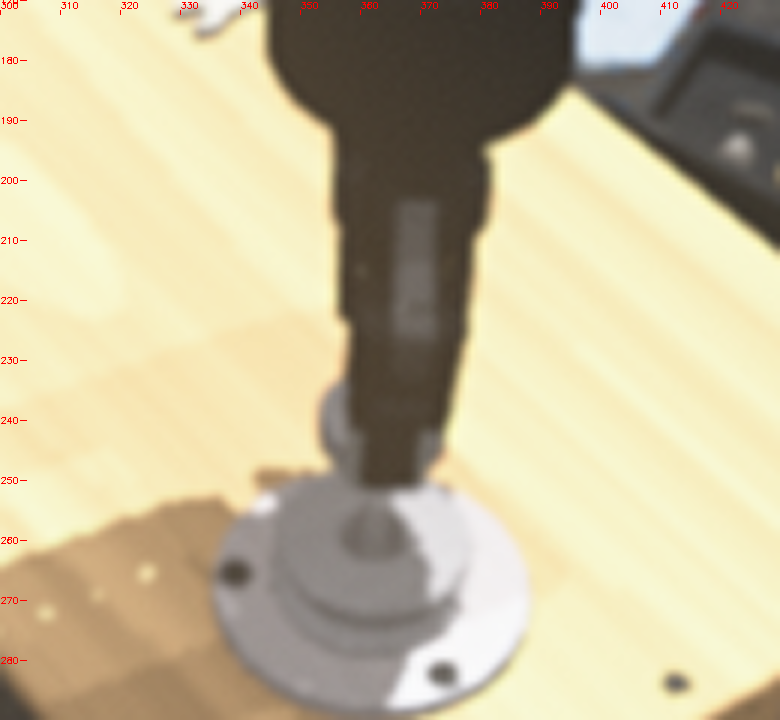

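Collar held, centred over the spindle (≈383 vs expected 382). Lower.

Emit:
drive_tool([
  [[0,-0.5,-4],0],
  [[0,-0.5,-9],0],
  [[0,-0.5,-14],0],
  [[0,-0.5,-19],0],
  [[0,-0.5,-24],0],
  [[0,-0.5,-28],0],
  [[0,-0.5,-31],0],
  [[0,-0.5,-33],0],
])

```text
time: 38.28
tool_pos: [457.3, -6.2, 126.5]
tcp_rot: [-180.0, -0.0, 142.7]
ft_force: [-0.3, 0.3, -0.6]
finger_gap: 31.9
```

Emit:
drive_tool([
  [[0,0,-0.5],0],
  [[0,0,-1],0],
  [[0,0,-1.5],0],
  [[0,0,-2],0],
  [[0,0,-2.5],0],
  [[0,0,-3],0],
  [[0,0,-3],0],
  [[0,0,-3],0],
])

```text
time: 38.95
tool_pos: [457.6, -6.2, 124.2]
tcp_rot: [180.0, 0.0, 142.7]
ft_force: [-0.6, -1.1, -0.4]
finger_gap: 32.3
```

Emit:
drive_tool([
  [[0,0,-0.5],0],
  [[0,0,-1],0],
  [[0,0,-1.5],0],
  [[0,0,-1.8],0],
  [[0,0,-1.8],0],
  [[0,0,-1.8],0],
  [[0,0,-1.8],0],
  [[0,0,-1.8],0],
])

```text
time: 39.62
tool_pos: [457.7, -6.2, 123.2]
tcp_rot: [180.0, 0.0, 142.8]
ft_force: [-4.2, -0.6, 6.4]
finger_gap: 32.7
```

Emit:
drive_tool([
  [[0,0,0],0],
  [[0,0,0],0],
  [[0,0,0],0],
  [[0,0,0],0],
  [[0,0,0],0],
  [[0,0,0],0],
  [[0,0,0],0],
  [[0,0,0],0],
], fingers=52)

```text
time: 40.28
tool_pos: [457.6, -6.2, 122.3]
tcp_rot: [-180.0, -0.0, 142.7]
ft_force: [0.6, 0.2, -0.4]
finger_gap: 51.8
```

Emit:
drive_tool([
  [[0,0,4],0],
  [[0,0,12],0],
  [[0,0,24],0],
  [[0,0,38],0],
  [[0,0,55],0],
  [[0,10,75],0],
  [[0,30,95],0],
  [[0,55,110],0],
])

```text
time: 40.95
tool_pos: [458.4, 48.5, 235.9]
tcp_rot: [179.9, 0.2, 142.6]
ft_force: [0.9, 0.8, 0.1]
finger_gap: 52.2
```

Emit:
drive_tool([
  [[-5,25,10],0],
  [[-10,50,20],0],
  [[-15,75,20],0],
  [[-20,95,20],0],
  [[-20,105,20],0],
  [[-20,105,20],0],
  [[-20,105,20],0],
  [[-20,105,20],0],
])

```text
time: 41.62
tool_pos: [437.9, 153.0, 252.7]
tcp_rot: [-180.0, 0.0, 142.7]
ft_force: [0.2, -0.3, 0.1]
finger_gap: 52.3
```

Run:
```python
from h import *
s=snap('side','c1.png');crop('c1.png',190,90,240,210,3,'c1c.png')
crop('c1.png',300,210,100,90,7,'c1d.png');crop('c1.png',240,90,100,90,7,'c1e.png')
s=snap('top','c2.png');crop('c2.png',185,135,260,140,3,'c2c.png')
print(r.sense()['tool_pos'])
```

```text
[437.86634018 152.85328577 252.41145012]
```

View pics/c1c.png

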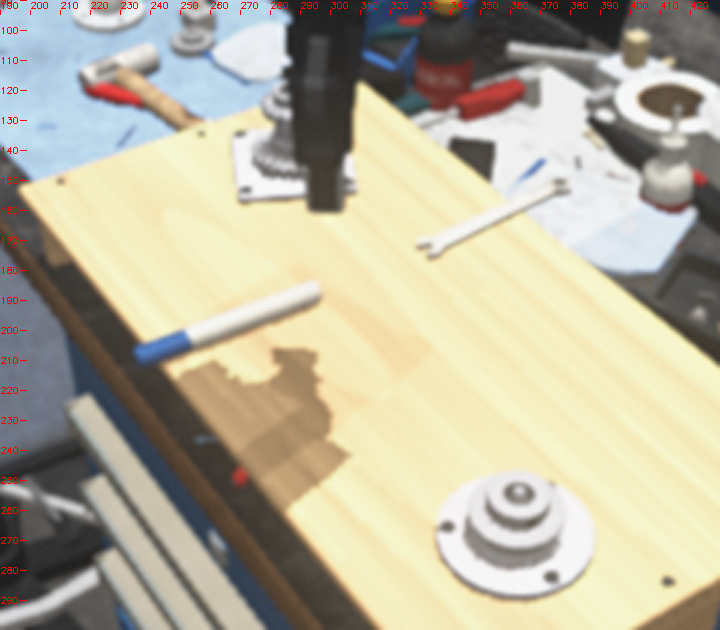

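View pics/c1d.png

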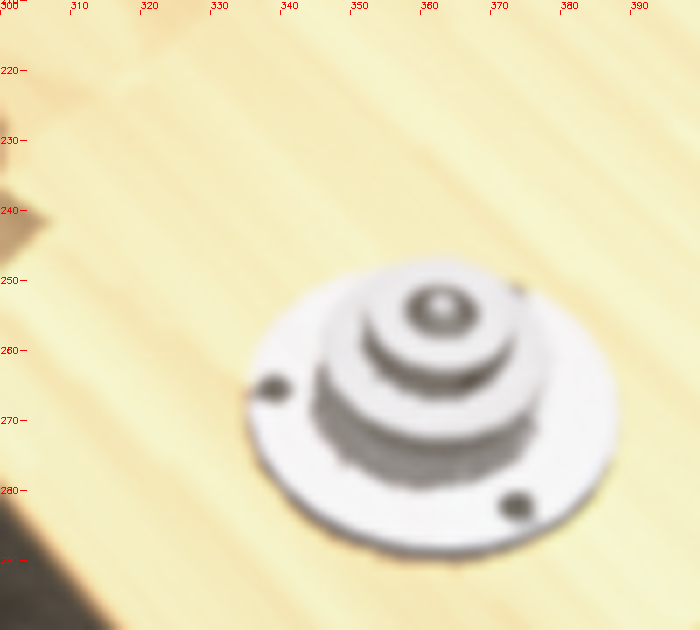

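View pics/c1e.png

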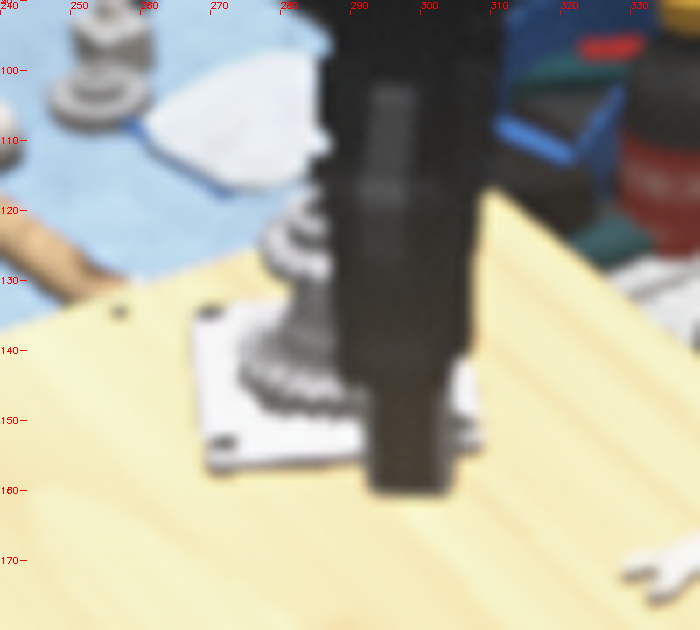

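View pics/c2c.png

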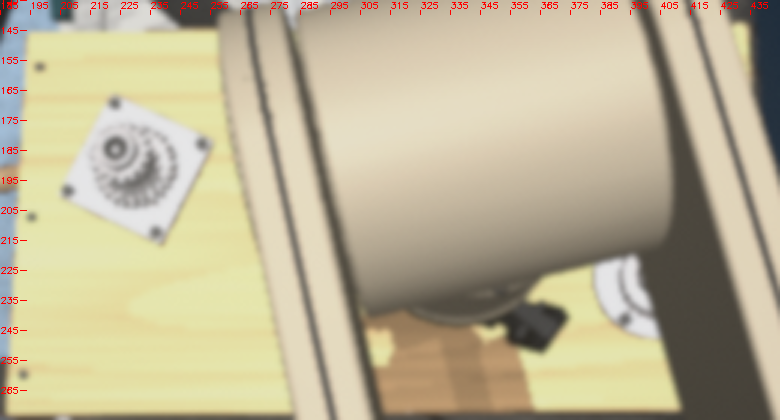

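Both stacks look seated, with the spindle tips showing in the top bores. The wrench and marker are where they started, and the gripper is clear of everything. Handing in.

```bash
python3 -c "
from bench import r
print(r.hand_in())"
```

```text
the job is handed in; nothing more can be done
None
```

I built both stands in the order asked and handed the job in at about 42 s of robot time. `hand_in` gives no verdict, so I don't know the judged result.

- **Square stand:** the large gear is on the plate, then the sleeve, then the small gear, both gears hub up.
- **Round stand:** the pulley is on the disc, with the collar on top of it.

**Heights:** each part met a light contact of about 5–6 N within 0.4 mm of its expected seated height before I released it.

**Pictures:** the round stack showed level and concentric from the side in the last pictures. The square stack showed the same from the side in a picture taken just after it was finished. In the last side view the gripper partly hides it, but the top view is clear and shows it in place.

**Bystanders:** in the last side view the wrench and marker look to be where they were at the start. The arm hides both in the top view.

**One disagreement:** the finger-gap reading was about 3–4 mm smaller than each part's true diameter on every grasp. The camera and arm positions agreed to about 1–2 mm, and every part threaded without noticeable side force.

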